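Nip up the trolley wheel's castle nut and pin it

TASK

The timber trolley's wheel is back on its stub axle with the castle nut run on loosely. With the fingers, turn the nut clockwise until you feel it bite on the washer, then carry on the same way to the next slot that lines up with the cross hole in the axle and stop there. Then push the larger split pin through that slot and the cross hole, without forcing it, until its eye beds against the nut, and leave the other loose parts where they lie.

Things in the scene. Friction and masses are not known exactly. Their poses are not given: they have to be found in the camera images.
- hole (a point): Centre of the cross hole, on the stub axle's upright axis, 128 mm above the bench. The hole, 8 mm wide and high, runs level right through the 30 mm thick axle along this frame's x; both ends are alike; z is up. The axle end stands 12 mm above this point. Fixed, but its place and yaw differ at each start.
- axle: Stub axle upright on its fixed plywood board (220 mm square, 18 mm thick); origin on the axle's axis at bench height, x along the cross hole. Around it lie the wheel (202 mm diameter, rubber tyre, tyre top 86 mm above the bench, hub face 94 mm) and the thrust washer under the nut (68 mm diameter, top face 98 mm), all on the same axis.
- nut_mid (a point): Middle of the steel castle nut on the axle's axis, 115 mm above the bench as it bites. Hexagon 46 mm across flats, 34 mm high (98 to 132 mm above the bench). Six slots, 8.5 mm wide, 10 mm deep, open at the top, one in the middle of each flat: this frame's x points out through one slot, square to its flat, z up. Clockwise from above tightens (pitch 3.5 mm); it stays where left.
- nut: The same nut, origin on the axis 115 mm below nut_mid, same axes. It starts loose and turns easily (0.06 N m); after 0.6 to 1.95 rad it bites on the washer, which nothing marks, and from there turns only against 0.6 N m. The slot wanted is the first to come in line with the cross hole after the bite, 0.25 to 0.75 rad after it; none, one or two may come in line before, with the nut still slack.
- pin: The larger split pin, loose, 30 g, flat on the bench: a flat eye 20 mm long, 15 mm wide, 6 mm thick, then a straight round shank 6 mm thick, 65 mm long, with a rounded tip. Origin under the joint of eye and shank, 3 mm below their common centre line; x points along the shank to the tip, z up.
- pin_eye (a point): Centre of the larger pin's eye, same axes as the pin. The eye's front face, which beds on the nut's flat, is 10 mm ahead of this point. The eye can be held from above across its 15 mm width; fingers must stay behind its front face to clear the nut.
- pin_seat (a point): Point in the middle of the larger pin's shank, 23 mm ahead of the eye's front face (33 mm ahead of pin_eye), same axes: it lies at the cross hole's centre when the pin is fully home.
- small_pin_eye (a point): Centre of the eye of a smaller split pin, not wanted: overall 49 mm long, shank 4 mm thick, eye 13 mm long, 10 mm wide, 4 mm thick, lying on the bench. x points along its shank.
- dust_cap: Bystander: domed bright hub cap, 58 mm diameter, 29 mm high, standing on the bench; origin at the centre of its underside.
- spare_washer: Bystander: loose flat steel washer, 60 mm diameter, 4 mm thick, lying on the bench; origin at the centre of its underside.
- grease_tin: Bystander: round grey tin with a steel lid, 85 mm diameter, 70 mm high; origin at the centre of its underside.
- dowel: Bystander: upright round block of wood, 60 mm diameter, 50 mm high; origin at the centre of its underside.

How it is judged:
By the outcome, as a careful person would: the job done as asked, in the order asked, and still so for the second after the job is handed in, with the robot touching nothing.
It also fails if it takes over 72 s, if anything falls off the work surface, if the arm or the gripper's body presses on something with over 40 N, if the wrist force passes 120 N, or if a joint passes its speed limit or range.

ROBOT

A 6-joint arm with a two-finger parallel gripper is mounted at the origin on the work surface. World frame = base frame: x ahead of the robot, y to its left, z up, the work surface at z = 0. Lengths are in m, angles in rad, forces in N, time in s.
With the tool pointing down it reaches from about 0.225 to 0.725 m from the base axis. Payload 3.1 kg.
Tool frame: the origin (TCP) lies at the very end of the fingers, on their centre line; the grasp point (between the pads) lies 19 mm behind it (env.tcp_to_grasp is the distance from the TCP to the grasp point, in m); z points along the fingers, y is the line along which they close (so a half turn about z gives the same grasp; the last joint's range is limited). The gripper opens to 85 mm and grips with 20 to 120 N. Pads are 22 mm wide; open, the fingers measure 114 mm over their backs; the gripper's body (76 mm by 85 mm) begins 54 mm behind the grasp point. The pads swing forward as they close: fully open they stand 13 mm farther back than shut.
Start: joints at [0.973, 0.048, 0.099, 1.622, 0, 1.443], TCP at [0.238, 0.468, 0.211] pointing down, gripper open.
Joint ranges: [-2.91, 2.91], [-0.99, 1.94], [-1.21, 1.42], [-2.12, 2.29], [-1.49, 1.47], [-3.14, 3.14]. Speed limits (rad/s): [2.79, 2.79, 3.14, 3.14, 3.14, 3.14].

INTERFACE

Orientations are given as a unit quaternion [w, x, y, z].
In Python, from station import env gives the robot as it stands.
- The arm moves only by the shell command python3 -m handwheel 'ROWS' [OPENING] [FORCE]. ROWS is text: rows parted by semicolons, each of 4 numbers parted by spaces: the shift along the tool's x, y, z in m, then the turn about the tool's z in degrees. In form: dx dy dz yaw; .... A call has exactly 5 rows; each row is the pose to reach, as a shift and turn from the pose commanded when the call began, along the tool's axes at that moment; what a row does not reach only later rows make up. A row lasts 1/8 s, in which the tool goes at most 62.5 mm and 10.7 degrees, less where a joint would pass 70% of its speed; a pose out of reach is approached as far as the arm can. A call with a gripper value outside its range is refused whole. OPENING is the closure, from 0 (fully open) to 1 (shut), set as the call begins (- or left out, the last holds). The fingers move at their own pace and stop on an object; FORCE is the grip in N (left out, the last holds). Time passes only in rows, so rows that repeat a pose let the fingers close, or fill a call up. It gives the time, the measured TCP pose, the force, the opening and the grip force at its end, in the units of the state.
- env.sense(): the state, without advancing time (a new reading comes with each control period).
- env.get_image(name): name is "side" or "top" or "wrist"; returns (picture, depth): 400x640x3 uint8, red, green, blue; 400x640 float32, m along the optical axis (not along the pixel's ray), 0 where there is no reading.
- env.get_calibration(name): a dict with "fx", "fy", "cx", "cy" (pixels), "xyz" and "orientation" of the camera in the world. Camera axes: x right, y down, z forward; pixel columns grow to the right and rows downward; lengths in m; the calibration is good to about 2 mm. A picture is of the moment at which its call begins: read the wrist's pose just before it. get_calibration takes no time and is no camera call; for the wrist camera it gives the pose at the moment of the call.
- env.finish_job(): hands the job in; it is judged then, once.
The state is a dict: "time": time; "joint_positions": joint angles; "dq": joint speeds; "joint_torque": joint torques, N m; "eef_pos": TCP position; "eef_rot": TCP orientation; "force": force on the tool from outside, world axes, zero at the start; "wrist_torque": the same for the moment, N m; "grip_width": opening from 0.0 (shut) to 1.0 (fully open); "grip_force": force on a finger pad.
Only numpy, scipy, OpenCV 4.12 (cv2) and the standard library are available. Lean on these libraries where they do the work, as an engineer would, in place of code of your own. Each camera call takes 0.05 s, during which the arm holds its last target. There are 200 camera calls.

## Working session

There is one attempt and no reset: what is moved stays moved. The work goes in short steps, Python scripts to look and compute and a shell command to move; the robot and the scene stay as the last step left them, time stands still between calls to the robot, and variables do not carry over. Pictures are saved under pics/ and viewed, at most 10 in all, crops included, and the job is handed in when it is done.

```bash
mkdir -p pics; ls; cat > h.py <<'E'
import numpy as np,cv2
from station import env
from scipy.spatial.transform import Rotation as R
def rot(q): return R.from_quat([q[1],q[2],q[3],q[0]]).as_matrix()
def ray(c,u,v,z):
    d=rot(c["orientation"])@np.array([(u-c["cx"])/c["fx"],(v-c["cy"])/c["fy"],1]); o=np.array(c["xyz"])
    return o+d*(z-o[2])/d[2]
def proj(c,p):
    q=rot(c["orientation"]).T@(np.array(p)-np.array(c["xyz"])); return c["fx"]*q[0]/q[2]+c["cx"],c["fy"]*q[1]/q[2]+c["cy"]
def save(n,im): cv2.imwrite("pics/"+n+".png",cv2.cvtColor(im,cv2.COLOR_RGB2BGR))
E
python3 - <<'E'
from h import *
for n in("top","side","wrist"):
    c=env.get_calibration(n);im,d=env.get_image(n);save(n+"0",im);np.savez("pics/"+n+"0.npz",im=im,d=d,**{k:c[k] for k in c});print(n,c)
print(env.sense(),env.tcp_to_grasp)
E
```

```text
pics
top {'fx': 423.19855123933513, 'fy': 423.19855123933513, 'cx': 324.17669792756624, 'cy': 208.43147880495863, 'xyz': array([ 0.42523181, -0.03132117,  1.19387537]), 'orientation': array([ 0.04321442, -0.70372749,  0.708419  , -0.03229024])}
side {'fx': 394.75318317275116, 'fy': 394.75318317275116, 'cx': 314.45490771747484, 'cy': 199.6443628196434, 'xyz': array([ 0.26458548, -0.65087386,  0.89589543]), 'orientation': array([-0.33494133,  0.9174214 , -0.19899581,  0.08095025])}
wrist {'fx': 304.9317045721931, 'fy': 304.9317045721931, 'cx': 323.9223920504229, 'cy': 202.6547410224719, 'xyz': array([0.16493218, 0.50480112, 0.37200718]), 'orientation': array([0.13788366, 0.84090584, 0.51664179, 0.08334705])}
{'time': 0.15, 'joint_positions': array([ 9.73165089e-01,  4.85934284e-02,  9.79141348e-02,  1.62200783e+00,
       -7.83261100e-06,  1.44302048e+00]), 'dq': array([ 0.00049075, -0.00257563,  0.00446295, -0.00196194, -0.00028328,
       -0.00072931]), 'joint_torque': array([ 1.01743033e-03, -3.39259744e+01,  3.20423770e+01,  1.53920380e-02,
       -6.99288648e-05, -9.56930535e-06]), 'eef_pos': array([0.23739754, 0.46766233, 0.20965759]), 'eef_rot': array([-3.31768585e-04,  2.32772560e-01,  9.72530741e-01, -8.85280573e-04]), 'force': array([-0.42325023,  0.12925707,  0.23354218]), 'wrist_torque': array([ 0.0927838 ,  0.02678545, -0.03625275]), 'grip_force': 0.0, 'grip_width': 0.9988030924046472} 0.0187
```

View pics/top0.png

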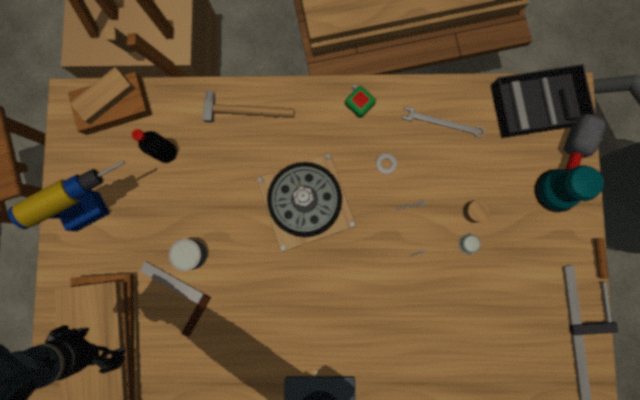

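The top view shows the wheel at about (304,199), the larger pin near (410,205), the smaller pin near (417,253), the tin at (187,253), the cap at (470,243), the dowel at (475,211) and the washer at (386,163). I'll compute coarse positions next.

```bash
python3 - <<'E'
from h import *
c=env.get_calibration("top");z=np.load("pics/top0.npz");im=z["im"]
for n,u,v,h in(("nut",304,197,.13),("pin",410,205,.003),("small",417,253,.002),("tin",187,253,.07),("cap",470,243,.02),("dowel",475,211,.05),("wash",386,163,.004)): print(n,ray(c,u,v,h).round(3))
a=cv2.resize(im[155:245,255:355],(800,600),interpolation=cv2.INTER_CUBIC)[:, :]
b=cv2.resize(im[190:265,385:485],(800,600),interpolation=cv2.INTER_CUBIC)
save("crop1",np.vstack([cv2.resize(im[170:230,260:360],(500,300),interpolation=3),cv2.resize(im[195:255,385:485],(500,300),interpolation=3)]))
E
```

```text
nut [0.569 0.036 0.13 ]
pin [ 0.561 -0.256  0.003]
small [ 0.426 -0.272  0.002]
tin [0.43  0.351 0.07 ]
cap [ 0.453 -0.414  0.02 ]
dowel [ 0.538 -0.421  0.05 ]
wash [ 0.682 -0.191  0.004]
```

View pics/crop1.png

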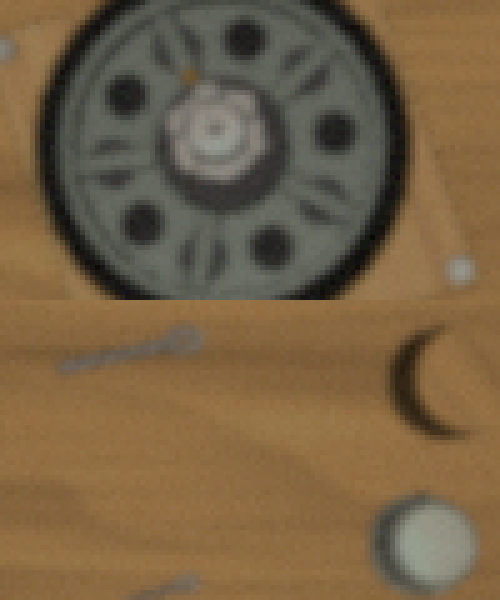

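The crop shows the larger pin's eye at about (422,203) and its tip at about (397,208), so it points roughly along +y. The small pin lies nearer the base. Next I'll plan the move to above the nut.

```bash
cat >> h.py <<'E'
def yang(s=None):
    s=s or env.sense(); M=rot(s["eef_rot"]); return np.degrees(np.arctan2(M[1,1],M[0,1]))
def go(p,ya=None):
    s=env.sense(); M=rot(s["eef_rot"]); d=M.T@(np.array(p)-s["eef_pos"])
    y=yang(s); t=0 if ya is None else y-ya
    print("yang %.1f J6 %.1f row: %.4f %.4f %.4f yaw %.1f"%(y,np.degrees(s["joint_positions"][5]),*d,t))
E
python3 - <<'E'
from h import *
s=env.sense();M=rot(s["eef_rot"]);c=env.get_calibration("wrist")
print(M.T@(np.array(c["xyz"])-s["eef_pos"]),(M.T@rot(c["orientation"])).round(2))
go([.569,.036,.25],63); go([.569,.036,.25],180)
E
```

```text
[ 8.14605900e-02  3.60484904e-05 -1.62474096e-01] [[ 0.   -0.95 -0.32]
 [ 1.    0.    0.  ]
 [ 0.   -0.32  0.95]]
yang 63.1 J6 82.7 row: -0.4911 -0.2348 -0.0400 yaw 0.1
yang 63.1 J6 82.7 row: -0.4911 -0.2348 -0.0400 yaw -116.9
```

```bash
python3 -m handwheel '-0.05 -0.025 -0.04 -10;-0.10 -0.05 -0.04 -20;-0.15 -0.075 -0.04 -30;-0.20 -0.1 -0.04 -40;-0.25 -0.12 -0.04 -50' 0 40; python3 -c "
from h import *
go([.569,.036,.25],180)"
```

```text
time: 0.78
eef_pos: [0.4011, 0.254, 0.2505]
eef_rot: [-0.0, -0.178, 0.984, 0.0]
force: [0.9, -0.5, 0.5]
grip_width: 0.997
grip_force: 0.0
yang 110.6 J6 3.7 row: -0.0806 -0.2631 0.0004 yaw -69.4
```

```bash
python3 -m handwheel '-0.016 -0.053 0 -10;-0.032 -0.106 0 -20;-0.048 -0.158 0 -30;-0.064 -0.21 0 -40;-0.08 -0.263 0 -50'; python3 -m handwheel '0 0 0 -10;0 0 0 -16;0 0 0 -16;0 0 0 -16;0 0 0 -16';python3 - <<'E'
from h import *
go([.569,.036,.25],180)
c=env.get_calibration("wrist");im,d=env.get_image("wrist");np.savez("pics/w1.npz",im=im,d=d,**c);save("w1",im)
print(proj(c,[.569,.036,.132]))
E
```

```text
time: 1.4
eef_pos: [0.5674, 0.0348, 0.2502]
eef_rot: [-0.0, -0.578, 0.816, 0.0]
force: [0.3, 0.1, 0.2]
grip_width: 1.001
grip_force: 0.0
time: 2.02
eef_pos: [0.5665, 0.0367, 0.2506]
eef_rot: [-0.0, -0.683, 0.73, 0.0]
force: [-0.4, -0.1, 0.3]
grip_width: 1.001
grip_force: 0.0
yang 176.2 J6 -89.3 row: 0.0005 -0.0026 0.0006 yaw -3.8
(np.float64(321.5928458535622), np.float64(190.01735764332741))
```

View pics/w1.png

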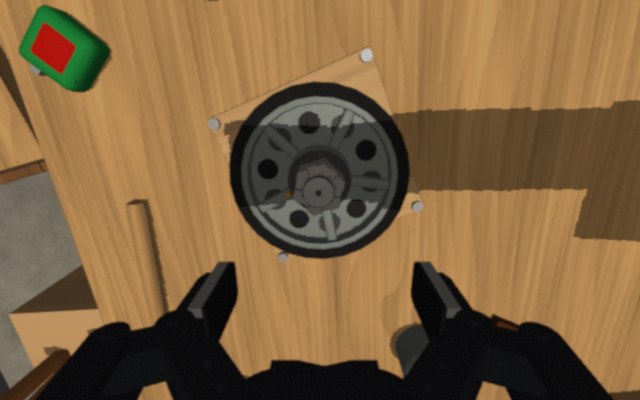

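The wrist view shows the wheel, with the nut at (318,190) between the fingers and some arm shadow. I need a close look at the axle end for the cross hole, so I'll go lower for one.

```bash
python3 - <<'E'
from h import *
im,d=env.get_image("wrist")
s=np.load("pics/side0.npz");t=s["im"]
c=env.get_calibration("side");u,v=map(int,proj(c,[.569,.036,.13]));print(u,v)
a=cv2.resize(im[150:220,275:361],(500,400),interpolation=3)
a=np.clip(a.astype(float)*2,0,255).astype(np.uint8)
b=cv2.resize(t[v-30:v+30,u-30:u+30],(300,300),interpolation=3);b=np.vstack([b,np.zeros((100,300,3),np.uint8)])
save("c2",np.hstack([a,b]))
E
```

```text
305 170
```

View pics/c2.png

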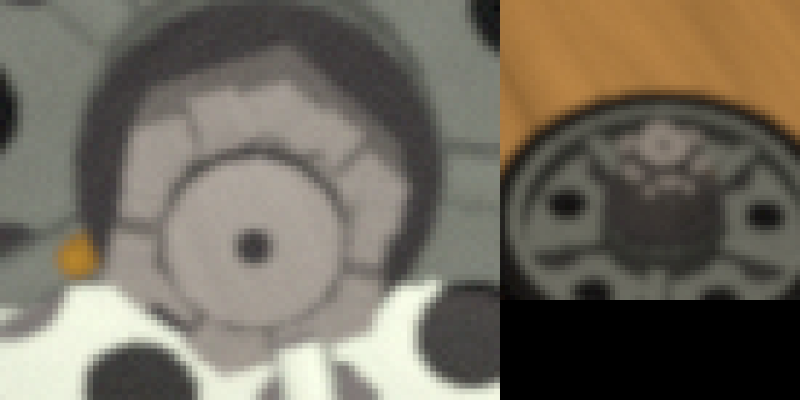

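The crop shows the castle nut's slots, but the cross hole isn't visible from above. I'll take an oblique look from the base side.

```bash
python3 -c "
from h import *
go([.431,.117,.15],176.2)"
```

```text
yang 176.2 J6 -89.3 row: -0.0713 0.1405 0.1007 yaw 0.0
```

```bash
python3 -m handwheel '-0.018 0.035 0.025 0;-0.036 0.07 0.05 0;-0.053 0.105 0.075 0;-0.071 0.14 0.1 0;-0.071 0.14 0.1 0'; python3 - <<'E'
from h import *
c=env.get_calibration("wrist");im,d=env.get_image("wrist");np.savez("pics/w2.npz",im=im,d=d,**c)
u,v=map(int,proj(c,[.569,.036,.13]));print(u,v)
a=im[max(v-50,0):v+50,max(0,u-55):u+55]
save("c3",np.clip(cv2.resize(a,None,fx=6,fy=6,interpolation=3).astype(float)*1.8,0,255).astype(np.uint8))
go([.65,.176,.15],90)
E
```

```text
time: 2.75
eef_pos: [0.4263, 0.1172, 0.1467]
eef_rot: [-0.003, -0.684, 0.729, 0.003]
force: [0.9, -0.1, -0.6]
grip_width: 1.001
grip_force: 0.0
62 118
yang 176.3 J6 -79.7 row: -0.0732 -0.2162 -0.0015 yaw 86.3
```

View pics/c3.png

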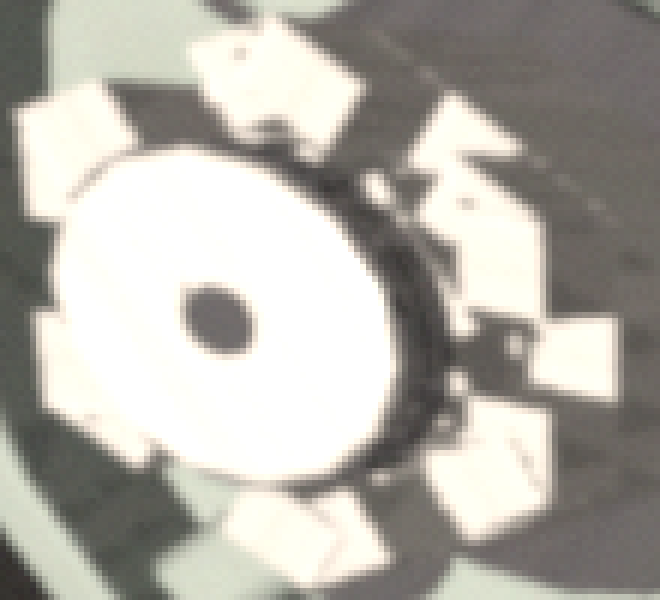

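The crop shows the slots, but my brightness gain saturated it. There is a dark opening near the right slot. I'll move to a second oblique view and show both without gain.

```bash
python3 -m handwheel '-0.018 -0.05 -0.03 10;-0.036 -0.10 -0.03 20;-0.054 -0.15 -0.03 30;-0.073 -0.2 -0.03 40;-0.073 -0.216 -0.03 50'; python3 -m handwheel '0 0 0.03 10;0 0 0.03 20;0 0 0.03 30;0 0 0.03 36;0 0 0.03 36'; python3 - <<'E'
from h import *
c=env.get_calibration("wrist");im,d=env.get_image("wrist");np.savez("pics/w3.npz",im=im,d=d,**c)
u,v=map(int,proj(c,[.569,.036,.13]));print(u,v)
a=im[max(v-37,0):v+37,max(0,u-35):u+35]
z=np.load("pics/w2.npz");b=z["im"][118-37:118+37,20:90]
print(a.shape,b.shape,yang())
save("c4",np.hstack([cv2.resize(x,(400,420),interpolation=3) for x in(b,a)]))
E
```

```text
time: 3.42
eef_pos: [0.6561, 0.1754, 0.179]
eef_rot: [0.001, -0.308, 0.951, -0.0]
force: [-0.3, 1.0, -0.2]
grip_width: 0.998
grip_force: 0.0
time: 4.05
eef_pos: [0.6539, 0.1746, 0.1519]
eef_rot: [0.002, -0.002, 1.0, 0.0]
force: [0.2, 0.2, -0.0]
grip_width: 1.001
grip_force: 0.0
80 92
(74, 70, 3) (74, 70, 3) 90.28678918438126
```

View pics/c4.png

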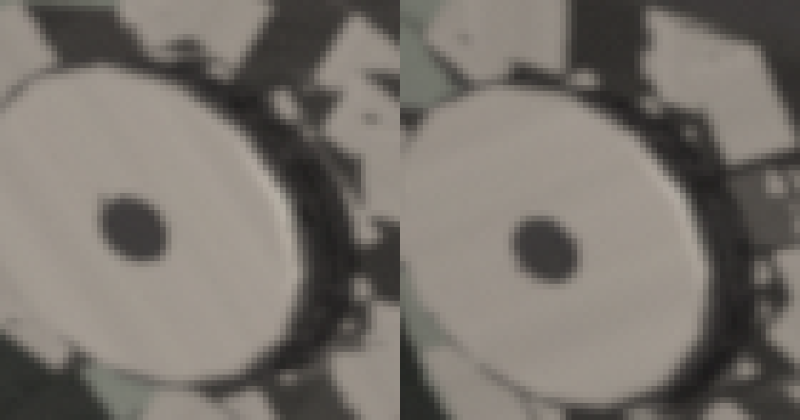

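Both views are dark in the thread band and the resolution is marginal. I'll take closer oblique views from the +y and base sides and unroll the axle surface by azimuth.

```bash
python3 - <<'E'
from h import *
for n,u,v in(("w2",43.6,121.5),("w3",70.4,99)): print(ray(np.load(f"pics/{n}.npz"),u,v,.14).round(4))
go([.65,.148,.107],90)
E
```

```text
[0.5714 0.0367 0.14  ]
[0.5725 0.037  0.14  ]
yang 90.3 J6 9.0 row: 0.0039 -0.0267 0.0447 yaw 0.3
```

```bash
python3 -m handwheel '0 -0.013 0.02 0;0 -0.027 0.044 0;0 -0.027 0.044 0;0 -0.027 0.044 0;0 -0.027 0.044 0'; python3 - <<'E'
from h import *
c=env.get_calibration("wrist");im,d=env.get_image("wrist");np.savez("pics/w4.npz",im=im,d=d,**c)
print(proj(c,[.572,.037,.14]))
go([.462,.119,.17],180)
E
```

```text
time: 4.72
eef_pos: [0.6531, 0.1488, 0.1085]
eef_rot: [0.002, -0.002, 1.0, 0.0]
force: [-0.4, -0.1, 0.6]
grip_width: 0.999
grip_force: 0.0
(np.float64(50.14548314644958), np.float64(99.8889556689424))
yang 90.3 J6 6.8 row: 0.1910 -0.0288 -0.0622 yaw -89.7
```

```bash
python3 -m handwheel '0 0.03 -0.062 0;0.05 0.03 -0.062 -10;0.1 0.02 -0.062 -20;0.15 -0.01 -0.062 -30;0.191 -0.029 -0.062 -40' >/dev/null; python3 -m handwheel '0 0 0 -10;0 0 0 -20;0 0 0 -30;0 0 0 -40;0 0 0 -49'; python3 -c "
from h import *
go([.462,.119,.107],180)"
```

```text
time: 6.02
eef_pos: [0.4616, 0.1187, 0.1699]
eef_rot: [0.001, -0.705, 0.71, -0.001]
force: [0.3, -0.2, 0.3]
grip_width: 0.999
grip_force: 0.0
yang 179.6 J6 -83.2 row: -0.0002 -0.0002 0.0629 yaw -0.4
```

```bash
python3 -m handwheel '0 0 0.03 0;0 0 0.063 0;0 0 0.063 0;0 0 0.063 0;0 0 0.063 0'; cat > unroll.py <<'E'
from h import *
def unroll(z,C,r=.0151,z0=.118,z1=.142,n=48,Naz=720):
    A,Z=np.meshgrid(np.radians(np.arange(Naz)*360/Naz),np.linspace(z1,z0,n))
    P=np.stack([C[0]+r*np.cos(A),C[1]+r*np.sin(A),Z],-1)
    q=(P-np.array(z["xyz"]))@rot(z["orientation"])
    u=(z["fx"]*q[...,0]/q[...,2]+z["cx"]).astype(np.float32);v=(z["fy"]*q[...,1]/q[...,2]+z["cy"]).astype(np.float32)
    return cv2.remap(z["im"],u,v,cv2.INTER_CUBIC)
def centre(z,h=.14,g=(.572,.037)):
    # axle-end disc by threshold: the bright blob around projected centre
    u,v=proj(z,[*g,h]); return u,v
E
python3 - <<'E'
from unroll import *
c=env.get_calibration("wrist");im,d=env.get_image("wrist");np.savez("pics/w5.npz",im=im,d=d,**c)
rows=[]
for n in("w4","w5"):
    z=dict(np.load(f"pics/{n}.npz"));u,v=map(int,proj(z,[.572,.037,.14]));print(u,v)
    a=z["im"][max(0,v-45):v+55,max(0,u-45):u+45]
    g=cv2.cvtColor(a,cv2.COLOR_RGB2GRAY).astype(float)
    a=np.clip(255*(a/255.)**.55,0,255).astype(np.uint8)
    rows.append(cv2.resize(a,(400,440),interpolation=3))
top=np.hstack(rows)
st=[]
for n in("w4","w5"):
    z=dict(np.load(f"pics/{n}.npz"));s=unroll(z,(.572,.037));s=np.clip(255*(s/255.)**.55,0,255).astype(np.uint8)
    s=cv2.resize(s,(800,70));st.append(s)
save("c5",np.vstack([top]+st))
E
```

```text
time: 6.65
eef_pos: [0.4626, 0.1186, 0.1078]
eef_rot: [0.002, -0.702, 0.712, -0.001]
force: [0.3, -0.1, -0.1]
grip_width: 0.993
grip_force: 0.0
50 99
54 105
```

View pics/c5.png

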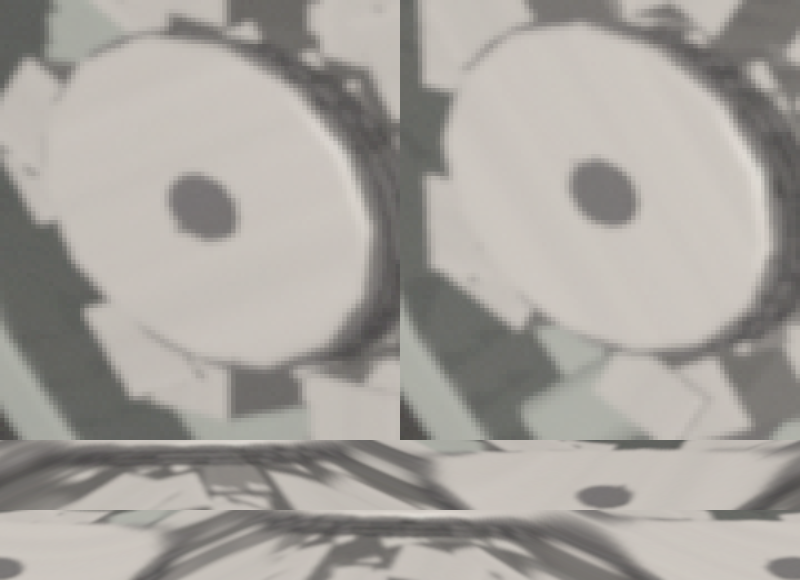

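The unrolled strips show a slot near azimuth 92–119° in the +y view and one near 150–180° in the base-side view. The crop cut off the side that matters, so I'll enlarge just those strips.

```bash
python3 - <<'E'
from unroll import *
st=[]
for n,a0 in(("w4",0),("w5",90)):
    z=dict(np.load(f"pics/{n}.npz"));s=unroll(z,(.572,.037),z0=.116,z1=.141,n=100)[:,2*a0:2*a0+360]
    s=cv2.resize(s.astype(np.float32),(800,290),interpolation=1)
    s=np.clip((s-25)*2.0,0,255).astype(np.uint8)
    for zz in(.132,.124): cv2.line(s,(0,int((.141-zz)/.025*290)),(8,int((.141-zz)/.025*290)),(255,0,0),2)
    st.append(s)
save("c6",np.vstack(st))
g=[cv2.cvtColor(s,cv2.COLOR_RGB2GRAY) for s in st]
for s in g: print([int(s[150,int(i*800/180)]) for i in range(0,180,4)])
E
```

```text
[20, 21, 42, 56, 63, 71, 79, 99, 166, 149, 66, 54, 67, 218, 249, 248, 240, 206, 192, 237, 247, 250, 247, 105, 118, 114, 114, 117, 127, 117, 69, 194, 252, 250, 239, 158, 80, 137, 187, 222, 175, 85, 56, 61, 58]
[201, 137, 101, 104, 127, 200, 252, 251, 210, 164, 241, 215, 244, 254, 241, 73, 61, 61, 61, 57, 58, 71, 81, 233, 253, 253, 235, 165, 96, 192, 234, 248, 161, 78, 94, 173, 240, 98, 61, 66, 73, 154, 196, 97, 49]
```

View pics/c6.png

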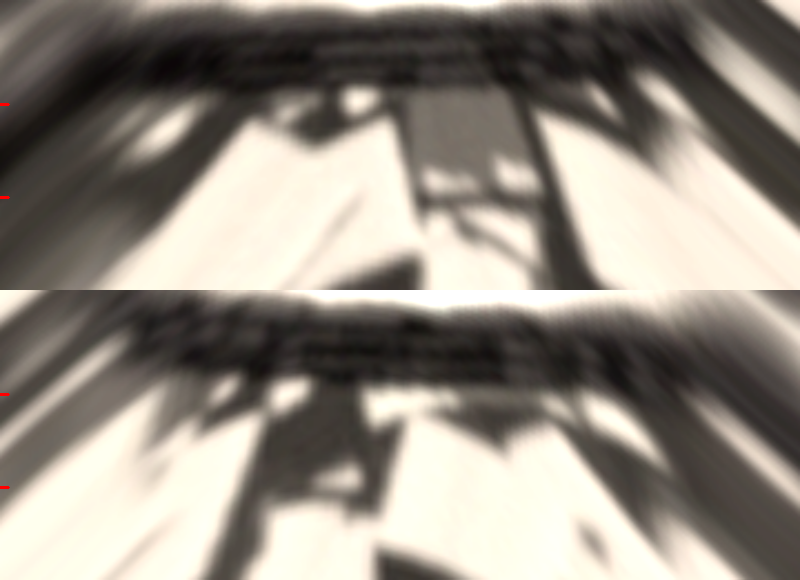

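Strip 1 (+y view) has a slot at about azimuth 105° with a smooth grey interior at z 124–132, which looks like the bore floor. Strip 2 has a slot at about 162° with a dark, threaded interior. I'll check this against the board yaw and measure the slot phase numerically.

```bash
python3 - <<'E'
from unroll import *
z=dict(np.load("pics/w1.npz"))
p=[ray(z,u,v,.020)[:2] for u,v in((213,124),(366,54),(417,207),(283,257))]
print(np.round(p,4),"centre",np.mean(p,0))
for i in range(4):
    d=p[(i+1)%4]-p[i];print("edge az %.1f"%(np.degrees(np.arctan2(d[1],d[0]))%90),np.linalg.norm(d).round(3))
C=(.572,.037);a=np.radians(np.arange(360))
for n in("w1","w2","w3","w4","w5"):
    z=dict(np.load(f"pics/{n}.npz"));g=cv2.cvtColor(z["im"],cv2.COLOR_RGB2GRAY).astype(np.float32)
    # recentre on small hole of axle end
    out=[]
    for r in(.0185,.0195,.0205):
        uv=np.array([proj(z,[C[0]+r*np.cos(t),C[1]+r*np.sin(t),.1325]) for t in a],np.float32)
        s=cv2.remap(g,uv[:,0].reshape(1,-1),uv[:,1].reshape(1,-1),1).ravel();out.append(s)
    s=np.mean(out,0);f=np.sum(s*np.exp(-6j*a));print(n,"slots az mod60 %.1f"%((np.degrees(-np.angle(-f))/1/6*1)%60),abs(f)/360)
E
```

```text
[[ 0.7018 -0.0263]
 [ 0.509  -0.0932]
 [ 0.4436  0.101 ]
 [ 0.6346  0.1652]] centre [0.57223793 0.0366533 ]
edge az 19.1 0.204
edge az 18.6 0.205
edge az 18.6 0.201
edge az 19.3 0.203
w1 slots az mod60 43.9 1.667207059513409
w2 slots az mod60 44.8 17.231956074878543
w3 slots az mod60 44.3 15.699105306598641
w4 slots az mod60 44.4 16.961317929093283
w5 slots az mod60 45.0 17.874378074951753
```

The board yaw is 18.9° (mod 90) and the slots sit at 44.5° (mod 60). The cross hole is therefore at about 108.9°, matching the grey bore seen at about 105°. Turning clockwise, a slot lines up after about 55.6° and again after 115.6°. Next I'll grip the nut on its flats with the tool y-axis at 164.5°.

```bash
python3 -c "
from h import *
go([.572,.037,.17],164.5)"
```

```text
yang 179.2 J6 -82.9 row: 0.0801 -0.1108 -0.0620 yaw 14.7
```

```bash
python3 -m handwheel '0 0 -0.05 0;0.027 -0.037 -0.062 5;0.054 -0.074 -0.062 10;0.08 -0.111 -0.062 14.7;0.08 -0.111 -0.062 14.7' >/dev/null; python3 -m handwheel '0 0 0 0;0 0 0 0;0 0 0 0;0 0 0 0;0 0 0 0'; python3 - <<'E'
from h import *
go([.572,.037,.102],164.5)
z=env.get_calibration("wrist");im,d=env.get_image("wrist");g=cv2.cvtColor(im,cv2.COLOR_RGB2GRAY)
u,v=map(int,proj(z,[.572,.037,.14]))
p=g[v-15:v+16,u-15:u+16];m=(p<p.mean()-25).astype(np.uint8)
n,l,st,ce=cv2.connectedComponentsWithStats(m)
for i in range(1,n): print(st[i,4],ray(z,u-15+ce[i][0],v-15+ce[i][1],.14).round(4))
E
```

```text
time: 7.95
eef_pos: [0.5708, 0.0371, 0.1678]
eef_rot: [0.0, -0.606, 0.796, -0.0]
force: [-0.0, 0.4, 0.7]
grip_width: 0.998
grip_force: 0.0
yang 164.6 J6 -77.6 row: -0.0002 -0.0012 0.0658 yaw 0.1
49 [0.5721 0.0361 0.14  ]
5 [0.5841 0.0451 0.14  ]
```

```bash
python3 -m handwheel '0 -0.001 0.03 0;0 -0.001 0.05 0;0 -0.001 0.065 0;0 -0.001 0.065 0;0 -0.001 0.065 0'; python3 -m handwheel '0 0 0 0;0 0 0 0;0 0 0 0;0 0 0 0;0 0 0 0' 1 50; python3 -m handwheel '0 0 0 0;0 0 0 0;0 0 0 0;0 0 0 0;0 0 0 0'; python3 -c "
from h import *
s=env.sense();print(yang(s),s['force'],s['wrist_torque'],s['joint_torque'][5],s['eef_pos'])"
```

```text
time: 8.62
eef_pos: [0.5725, 0.0366, 0.1035]
eef_rot: [0.001, -0.606, 0.796, -0.0]
force: [-1.1, -0.4, -0.0]
grip_width: 1.002
grip_force: 0.0
time: 9.25
eef_pos: [0.5724, 0.0366, 0.1038]
eef_rot: [0.001, -0.606, 0.796, -0.0]
force: [-2.2, 0.8, 5.8]
grip_width: 0.518
grip_force: 50.6
time: 9.88
eef_pos: [0.5724, 0.0366, 0.1038]
eef_rot: [0.001, -0.606, 0.796, -0.0]
force: [-2.0, 0.7, 4.6]
grip_width: 0.51
grip_force: 50.6
164.5341252304331 [-1.95173594  0.68504593  4.61004331] [ 0.08686154  0.34837966 -0.01924804] -0.028371147927828133 [0.57236216 0.03663905 0.10376718]
```

```bash
cat > q.py <<'E'
from h import *
s=env.sense();print("turned %.1f"%((164.5-yang(s))%360),"tz",s["wrist_torque"].round(3),"j6",round(s["joint_torque"][5],3),s["force"].round(1),s["eef_pos"].round(4),"J6 %.0f"%np.degrees(s["joint_positions"][5]))
E
python3 -m handwheel '0 0 0 4;0 0 0 8;0 0 0 12;0 0 0 16;0 0 0 20' >/dev/null; python3 q.py; python3 -m handwheel '0 0 0 2;0 0 0 4;0 0 0 6;0 0 0 8;0 0 0 10' >/dev/null; python3 q.py
```

```text
turned 20.1 tz [-0.008  0.256  0.058] j6 -0.301 [-1.5  0.3  4.4] [0.5724 0.0366 0.1036] J6 -57
turned 30.0 tz [-0.017  0.28   0.066] j6 -0.122 [-1.   0.6  5.4] [0.5724 0.0365 0.1035] J6 -48
```

```bash
for i in 1 2 3; do python3 -m handwheel '0 0 0 1;0 0 0 2;0 0 0 3;0 0 0 4;0 0 0 5' >/dev/null; python3 q.py; done
```

```text
turned 35.0 tz [0.005 0.298 0.07 ] j6 -0.033 [-1.6  0.6  5.3] [0.5724 0.0365 0.1034] J6 -43
turned 39.9 tz [-0.096  0.246  0.605] j6 0.502 [-1.3  0.1  5.4] [0.5724 0.0366 0.1034] J6 -38
turned 44.9 tz [-0.05   0.249  0.577] j6 0.507 [-1.3  0.4  6. ] [0.5724 0.0365 0.1033] J6 -33
```

The nut bit between 35° and 40°, so the wanted alignment is at about 55.6° in total. The alternative hole yaw would fall outside the stated window, which confirms 108.9°.

```bash
python3 -m handwheel '0 0 0 2.2;0 0 0 4.4;0 0 0 6.6;0 0 0 8.8;0 0 0 10.8' >/dev/null; python3 q.py; python3 -m handwheel '0 0 0 0;0 0 0 0;0 0 0 0;0 0 0 0;0 0 0 0' 0; python3 -m handwheel '0 0 -0.03 0;0 0 -0.06 0;0 0 -0.066 0;0 0 -0.066 0;0 0 -0.066 0'; python3 - <<'E'
from unroll import *
z=env.get_calibration("wrist");im,d=env.get_image("wrist");np.savez("pics/w6.npz",im=im,d=d,**z)
C=(.5724,.0366);a=np.radians(np.arange(360));g=cv2.cvtColor(im,cv2.COLOR_RGB2GRAY).astype(np.float32)
for r in(.0185,.0195,.0205):
    uv=np.array([proj(z,[C[0]+r*np.cos(t),C[1]+r*np.sin(t),.132]) for t in a],np.float32)
    s=cv2.remap(g,uv[:,0].reshape(1,-1),uv[:,1].reshape(1,-1),1).ravel()
    f=np.sum(s*np.exp(-6j*a));print((np.degrees(-np.angle(-f))/6)%60,abs(f)/360)
E
```

```text
turned 55.8 tz [-0.175  0.225  0.645] j6 0.396 [-1.6 -0.1  5.6] [0.5724 0.0365 0.1033] J6 -22
time: 14.25
eef_pos: [0.5719, 0.0366, 0.1025]
eef_rot: [-0.0, -0.163, 0.987, 0.0]
force: [0.3, -0.9, -0.2]
grip_width: 0.997
grip_force: 0.0
time: 14.88
eef_pos: [0.5711, 0.0367, 0.1668]
eef_rot: [-0.001, -0.163, 0.987, 0.0]
force: [-0.1, 0.1, -0.5]
grip_width: 1.002
grip_force: 0.0
47.77511402544123 3.484581103550568
46.598786458463636 3.3934247952017405
46.868457358714174 3.20778467620252
```

```bash
python3 -m handwheel '-0.04 0.055 0 0;-0.08 0.11 0 0;-0.08 0.11 0.03 0;-0.08 0.11 0.06 0;-0.08 0.11 0.06 0' >/dev/null;python3 -m handwheel '0 0 0 0;0 0 0 0;0 0 0 0;0 0 0 0;0 0 0 0'; python3 - <<'E'
from unroll import *
z=env.get_calibration("wrist");im,d=env.get_image("wrist");np.savez("pics/w7.npz",im=im,d=d,**z)
C=(.5724,.0366);a=np.radians(np.arange(360));g=cv2.cvtColor(im,cv2.COLOR_RGB2GRAY).astype(np.float32)
for r in(.0185,.0195,.0205):
    uv=np.array([proj(z,[C[0]+r*np.cos(t),C[1]+r*np.sin(t),.132]) for t in a],np.float32)
    s=cv2.remap(g,uv[:,0].reshape(1,-1),uv[:,1].reshape(1,-1),1).ravel()
    f=np.sum(s*np.exp(-6j*a));print((np.degrees(-np.angle(-f))/6)%60,abs(f)/360)
u,v=map(int,proj(z,[*C,.13]));print(u,v)
b=im[max(0,v-40):v+50,max(0,u-30):u+60];b=np.clip(255*(b/255.)**.6,0,255).astype(np.uint8);A=cv2.resize(b,(400,400),interpolation=3)
s=unroll(z,C,z0=.116,z1=.141,n=100)[:,2*60:2*160];s=np.clip((cv2.resize(s.astype(np.float32),(400,400))-15)*2,0,255).astype(np.uint8)
save("c7",np.hstack([A,s]))
E
```

```text
time: 16.18
eef_pos: [0.6126, 0.1664, 0.109]
eef_rot: [0.0, -0.163, 0.987, 0.0]
force: [0.2, 0.0, -0.5]
grip_width: 0.998
grip_force: 0.0
49.354191246969364 18.348353274700678
49.831802469561524 14.87897629873448
50.390021265909915 15.222226280872198
75 104Traceback (most recent call last):
  File "<stdin>", line 10, in <module>
  File "unroll.py", line 7, in unroll
    return cv2.remap(z["im"],u,v,cv2.INTER_CUBIC)
                     ~^^^^^^
KeyError: 'im'
```

```bash
python3 - <<'E'
from unroll import *
z=dict(np.load("pics/w7.npz"));im=z["im"];C=(.5724,.0366);u,v=75,104
b=im[64:154,45:135];b=np.clip(255*(b/255.)**.6,0,255).astype(np.uint8);A=cv2.resize(b,(400,400),interpolation=3)
s=unroll(z,C,z0=.116,z1=.141,n=100)[:,120:320];s=np.clip((cv2.resize(s.astype(np.float32),(400,400))-15)*2,0,255).astype(np.uint8)
save("c7",np.hstack([A,s]))
E
```

```text
(no output)
```

View pics/c7.png

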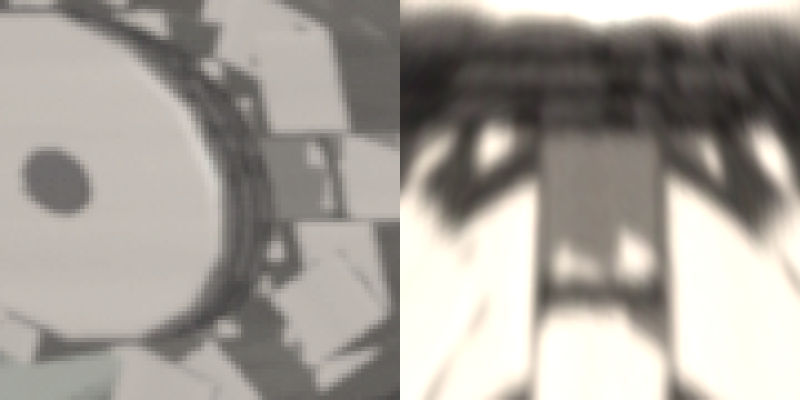

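The crop shows the slot at (300,175), with the grey bore filling it symmetrically at about azimuth 109–110°, so the slot and hole are aligned. On to the pin.

```bash
python3 - <<'E'
from h import *
z=np.load("pics/top0.npz");e=ray(z,422,203,.003);t=ray(z,396.6,208.4,.003);print(e,t,np.degrees(np.arctan2(*(t-e)[1::-1])))
go([.565,-.275,.19],18.9)
E
```

```text
[ 0.56636796 -0.28963492  0.003     ] [ 0.55156944 -0.21772503  0.003     ] 101.62870022686128
yang 108.7 J6 -9.6 row: 0.1867 -0.4028 -0.0812 yaw 89.8
```

```bash
python3 -m handwheel '0 0.03 -0.06 0;0.02 0 -0.08 8;0.045 -0.05 -0.08 17;0.07 -0.1 -0.08 26;0.09 -0.15 -0.08 35' >/dev/null;python3 -c "
from h import *
go([.565,-.275,.19],18.9)"
```

```text
yang 73.5 J6 9.3 row: -0.0670 -0.2608 -0.0010 yaw 54.6
```

```bash
python3 -m handwheel '-0.013 -0.052 0 10;-0.027 -0.104 0 20;-0.04 -0.156 0 30;-0.054 -0.208 0 40;-0.067 -0.26 0 50' >/dev/null;python3 -m handwheel '0 0 0 12;0 0 0 12;0 0 0 12;0 0 0 12;0 0 0 12'; cat > pin.py <<'E'
from h import *
def pinfind(h=.004,guess=(.559,-.253)):
    z=env.get_calibration("wrist");im,d=env.get_image("wrist");np.savez("pics/wp.npz",im=im,d=d,**z)
    hsv=cv2.cvtColor(im,cv2.COLOR_RGB2HSV);m=(hsv[...,1]<70).astype(np.uint8)
    n,l,st,ce=cv2.connectedComponentsWithStats(m)
    for i in range(1,n):
        w=ray(z,*ce[i],h)
        if 40<st[i,4]<3000 and np.hypot(w[0]-guess[0],w[1]-guess[1])<.06:
            v,u=np.nonzero(l==i);P=np.array([ray(z,a,b,h)[:2] for a,b in zip(u,v)])
            c=P.mean(0);ev=np.linalg.svd(P-c,full_matrices=False)[2];ax=ev[0]
            if ax[1]<0:ax=-ax
            t=(P-c)@ax;s=(P-c)@[-ax[1],ax[0]]
            w=[round(float(np.ptp(s[(t>=a)&(t<a+.006)])),4) if ((t>=a)&(t<a+.006)).any() else 0 for a in np.arange(t.min(),t.max(),.006)]
            # line from shank
            k=t>t.min()+.025;sl=np.polyfit(t[k],s[k],1)
            az=np.degrees(np.arctan2(ax[1],ax[0])+np.arctan(sl[0]))
            print(st[i],"az %.1f"%az,"len %.4f"%np.ptp(t),"back",c+ax*t.min(),"tip",c+ax*t.max(),"widths",w)
E
python3 - <<'E'
from pin import *
pinfind(); go([.565,-.285,.1],12)
E
```

```text
time: 18.1
eef_pos: [0.5671, -0.2722, 0.1888]
eef_rot: [0.0, 0.63, 0.776, -0.0]
force: [-0.8, 0.7, 0.1]
grip_width: 1.001
grip_force: 0.0
[316 126  12  72 391] az 102.3 len 0.0825 back [ 0.57035039 -0.30003543] tip [ 0.55261366 -0.21947361] widths [0.0131, 0.0131, 0.013, 0.007, 0.0047, 0.0047, 0.0047, 0.0047, 0.0046, 0.0046, 0.0046, 0.0045, 0.0034, 0.0034]
yang 11.8 J6 46.4 row: -0.0120 -0.0046 0.0888 yaw -0.2
```

```bash
python3 -m handwheel '-0.011 -0.003 0.03 -0.5;-0.022 -0.003 0.06 -0.5;-0.022 -0.003 0.089 -0.5;-0.022 -0.003 0.089 -0.5;-0.022 -0.003 0.089 -0.5';python3 - <<'E'
from pin import *
pinfind(); go([.5691,-.2945,.003],12.3)
E
```

```text
time: 18.77
eef_pos: [0.5689, -0.2951, 0.1009]
eef_rot: [0.001, 0.627, 0.779, 0.0]
force: [-0.3, -0.1, 1.3]
grip_width: 0.999
grip_force: 0.0
[316 105  16  98 681] az 102.3 len 0.0828 back [ 0.57016761 -0.2998672 ] tip [ 0.55237601 -0.21896449] widths [0.0134, 0.0133, 0.0133, 0.007, 0.0044, 0.0043, 0.0043, 0.0043, 0.0042, 0.0042, 0.0042, 0.0041, 0.0041, 0.0041]
yang 12.3 J6 44.3 row: 0.0012 -0.0003 0.0987 yaw -0.0
```

```bash
python3 -m handwheel '0.001 0 0.04 0;0.001 0 0.07 0;0.001 0 0.09 0;0.001 0 0.098 0;0.001 0 0.098 0';python3 -m handwheel '0 0 0 0;0 0 0 0;0 0 0 0;0 0 0 0;0 0 0 0' 1 40;python3 -m handwheel '0 0 0 0;0 0 0 0;0 0 0 0;0 0 0 0;0 0 0 0'; python3 q.py
```

```text
time: 19.45
eef_pos: [0.5685, -0.2942, 0.0022]
eef_rot: [0.0, 0.628, 0.778, 0.0]
force: [0.2, -0.9, 0.5]
grip_width: 0.998
grip_force: 0.0
time: 20.08
eef_pos: [0.5682, -0.294, 0.0016]
eef_rot: [-0.0, 0.628, 0.778, -0.0]
force: [0.4, -1.1, -0.6]
grip_width: -0.001
grip_force: 0.0
time: 20.7
eef_pos: [0.5682, -0.294, 0.0016]
eef_rot: [0.0, 0.628, 0.778, 0.0]
force: [0.3, -0.0, 0.0]
grip_width: 0.003
grip_force: 0.0
turned 152.3 tz [ 0.018 -0.027  0.016] j6 0.0 [ 0.3 -0.   0. ] [ 0.5682 -0.294   0.0016] J6 44
```

The grasp missed because the fingers shut fully. I'll reopen, rise and look.

```bash
python3 -m handwheel '0 0 -0.03 0;0 0 -0.06 0;0 0 -0.098 0;0 0 -0.098 0;0 0 -0.098 0' 0;python3 - <<'E'
from pin import *
pinfind()
z=np.load("pics/wp.npz");im=z["im"].copy()
s=env.sense();M=rot(s["eef_rot"]);u,v=proj(z,[.5689,-.2941,.003]);print(u,v,s["eef_pos"])
cv2.circle(im,(int(u),int(v)),3,(255,0,0),1)
save("c8",im)
E
```

```text
time: 21.32
eef_pos: [0.5681, -0.294, 0.0993]
eef_rot: [-0.0, 0.628, 0.778, -0.0]
force: [-1.2, 0.8, 0.0]
grip_width: 0.998
grip_force: 0.0
[317 107  16  98 699] az 102.7 len 0.0827 back [ 0.57032868 -0.29987979] tip [ 0.552512   -0.21913728] widths [0.0133, 0.0133, 0.0132, 0.0061, 0.0043, 0.0043, 0.0043, 0.0042, 0.0042, 0.005, 0.0041, 0.0049, 0.0049, 0.0049]
324.33957320554055 197.3151029595222 [ 0.56752294 -0.29360922  0.09828037]
```

View pics/c8.png

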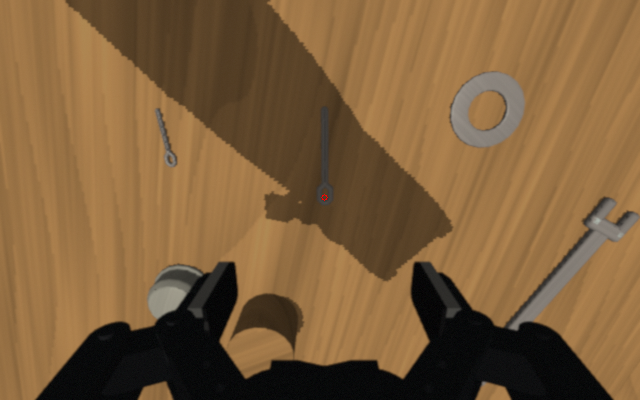

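The view shows the larger pin still in place, with its eye at (324,195) where I aimed. The small pin is at (165,140) and the washer at (487,108). I'll use the depth image to find where the fingertips actually are in the tool frame.

```bash
python3 - <<'E'
from h import *
z=np.load("pics/wp.npz");d=z["d"];Rt=np.array([[0,-.947,-.32],[1,0,0],[0,-.32,.947]]);t=np.array([.0815,0,-.1625])
c=env.get_calibration("wrist");s=env.sense();M=rot(s["eef_rot"]);Rt=M.T@rot(c["orientation"]);t=M.T@(c["xyz"]-s["eef_pos"])
for v in range(255,330,8):
    o=[]
    for u in range(200,245,6):
        D=d[v,u]
        if 0<D<.22: o.append((u,*np.round(1000*(t+Rt@np.array([(u-c["cx"])/c["fx"]*D,(v-c["cy"])/c["fy"]*D,D]))).astype(int)))
    print(v,o)
print(d[195,324],d[150,324],d[150,300])
for u,v in((324,195),(324,130),(300,150),(487,85)):
    D=d[v,u];print(M@(t+Rt@np.array([(u-c["cx"])/c["fx"]*D,(v-c["cy"])/c["fy"]*D,D]))+s["eef_pos"])
E
```

```text
255 []
263 [(218, np.int64(11), np.int64(-48), np.int64(-39)), (224, np.int64(11), np.int64(-45), np.int64(-39)), (230, np.int64(10), np.int64(-43), np.int64(-38))]
271 [(212, np.int64(11), np.int64(-49), np.int64(-45)), (218, np.int64(11), np.int64(-46), np.int64(-46)), (224, np.int64(11), np.int64(-43), np.int64(-45)), (230, np.int64(8), np.int64(-42), np.int64(-41))]
279 [(200, np.int64(7), np.int64(-54), np.int64(-46)), (212, np.int64(10), np.int64(-47), np.int64(-50)), (218, np.int64(11), np.int64(-44), np.int64(-52)), (224, np.int64(9), np.int64(-42), np.int64(-49)), (230, np.int64(4), np.int64(-43), np.int64(-41)), (236, np.int64(-1), np.int64(-43), np.int64(-33))]
287 [(200, np.int64(7), np.int64(-52), np.int64(-52)), (206, np.int64(11), np.int64(-47), np.int64(-58)), (212, np.int64(11), np.int64(-44), np.int64(-58)), (218, np.int64(10), np.int64(-42), np.int64(-57)), (224, np.int64(6), np.int64(-42), np.int64(-50)), (230, np.int64(2), np.int64(-42), np.int64(-44)), (236, np.int64(-5), np.int64(-42), np.int64(-35))]
295 [(200, np.int64(11), np.int64(-47), np.int64(-63)), (206
[... 919 characters left out ...]
19 [(200, np.int64(7), np.int64(-44), np.int64(-72)), (206, np.int64(5), np.int64(-43), np.int64(-70)), (212, np.int64(1), np.int64(-43), np.int64(-65)), (218, np.int64(-2), np.int64(-42), np.int64(-61)), (224, np.int64(-7), np.int64(-42), np.int64(-55))]
327 [(200, np.int64(11), np.int64(-40), np.int64(-81)), (206, np.int64(2), np.int64(-43), np.int64(-71)), (212, np.int64(-1), np.int64(-43), np.int64(-67)), (218, np.int64(-5), np.int64(-42), np.int64(-61)), (224, np.int64(-11), np.int64(-42), np.int64(-56))]
0.27385667 0.25579518 0.26195028
[ 0.56759198 -0.29247391 -0.00105441]
[ 0.55538739 -0.23632323  0.00403049]
[ 0.53891168 -0.25761643 -0.00188989]
[ 0.67374995 -0.17517579  0.00297278]
```

Depth puts the open fingertips about 33 mm behind the reported TCP. I'll shut the fingers here to measure the tips when closed.

```bash
python3 -m handwheel '0 0 0 0;0 0 0 0;0 0 0 0;0 0 0 0;0 0 0 0' 0.8 40;python3 - <<'E'
from h import *
c=env.get_calibration("wrist");s=env.sense();im,d=env.get_image("wrist");M=rot(s["eef_rot"]);Rt=M.T@rot(c["orientation"]);t=M.T@(c["xyz"]-s["eef_pos"])
v,u=np.mgrid[200:400,250:400];D=d[200:400,250:400]
P=np.stack([(u-c["cx"])/c["fx"]*D,(v-c["cy"])/c["fy"]*D,D],-1)@Rt.T+t
k=(D>0)&(abs(P[...,1])<.03)&(P[...,2]<.02)&(P[...,0]>-.015)
print(s["grip_width"],t,k.sum())
Q=P[k]*1000
for lo in range(-60,20,4):
    q=Q[(Q[:,2]>=lo)&(Q[:,2]<lo+4)]
    if len(q):print(lo,len(q),q.min(0).round(),q.max(0).round(), "absY min",abs(q[:,1]).min().round(1))
E
```

```text
time: 22.0
eef_pos: [0.5682, -0.2941, 0.0997]
eef_rot: [0.0, 0.628, 0.778, 0.0]
force: [-0.3, -0.1, -0.0]
grip_width: 0.201
grip_force: 0.0
0.20099093914506483 [ 0.08161241  0.00033611 -0.16245817] 15274
-60 628 [-12. -24. -60.] [ 12.  21. -56.] absY min 8.2
-56 257 [-11. -22. -56.] [ 12.  22. -52.] absY min 8.3
-52 335 [-10. -22. -52.] [ 12.  22. -48.] absY min 8.3
-48 359 [-11. -22. -48.] [ 12.  22. -44.] absY min 8.3
-44 303 [ -8. -22. -44.] [ 12.  22. -40.] absY min 8.3
-40 278 [-11. -22. -40.] [ 12.  22. -36.] absY min 8.3
-36 300 [-10. -22. -36.] [ 12.  22. -32.] absY min 8.3
-32 234 [  1. -22. -32.] [ 12.  22. -28.] absY min 8.4
-28 168 [-11. -21. -28.] [ 11.  21. -24.] absY min 8.3
-24 67 [ -5. -15. -24.] [ 11.  15. -20.] absY min 8.4
```

At a 17 mm opening the tips end about 22 mm behind the reported TCP, so the grasp needs the TCP at z ≈ -0.020. I'll descend part-closed while watching the force.

```bash
python3 -m handwheel '0 0 0.04 0;0 0 0.075 0;0 0 0.095 0;0 0 0.105 0;0 0 0.11 0' 0.55 40;python3 -m handwheel '0 0 0.004 0;0 0 0.008 0;0 0 0.009 0;0 0 0.009 0;0 0 0.009 0'
```

```text
time: 22.68
eef_pos: [0.5686, -0.2943, -0.01]
eef_rot: [0.001, 0.628, 0.778, 0.0]
force: [0.1, -0.8, -0.9]
grip_width: 0.451
grip_force: 0.0
time: 23.3
eef_pos: [0.5684, -0.2942, -0.0191]
eef_rot: [0.0, 0.628, 0.778, 0.0]
force: [-0.9, -0.3, 0.9]
grip_width: 0.45
grip_force: 0.0
```

```bash
python3 -m handwheel '0 0 0.001 0;0 0 0.001 0;0 0 0.001 0;0 0 0.001 0;0 0 0.001 0' 1 50;python3 -m handwheel '0 0 0 0;0 0 0 0;0 0 -0.02 0;0 0 -0.04 0;0 0 -0.06 0'
```

```text
time: 23.92
eef_pos: [0.5684, -0.2942, -0.0201]
eef_rot: [0.0, 0.628, 0.778, 0.0]
force: [-0.2, 0.6, 1.5]
grip_width: 0.151
grip_force: 49.4
time: 24.55
eef_pos: [0.5687, -0.2944, 0.0419]
eef_rot: [0.001, 0.628, 0.778, 0.0]
force: [0.7, 0.4, -0.3]
grip_width: 0.153
grip_force: 48.8
```

```bash
cat > held.py <<'E'
from h import *
def held(off=.0231):
    c=env.get_calibration("wrist");s=env.sense();im,d=env.get_image("wrist");M=rot(s["eef_rot"]);np.savez("pics/wh.npz",im=im,d=d,**c)
    hp=s["eef_pos"][2]+off+.001
    hsv=cv2.cvtColor(im,cv2.COLOR_RGB2HSV);m=hsv[...,1]<75
    v,u=np.nonzero(m);P=np.array([ray(c,a,b,hp) for a,b in zip(u,v)]);Q=(P-s["eef_pos"])@M
    k=(abs(Q[:,1])<.012)&(Q[:,0]>.005)&(Q[:,0]<.10);Q=Q[k]
    mm=np.zeros(m.shape,np.uint8);mm[v[k],u[k]]=1;n,l,st,_=cv2.connectedComponentsWithStats(mm)
    i=1+np.argmax(st[1:,4]);Q=Q[l[v[k],u[k]]==i]
    for a in np.arange(.004,.1,.006):
        q=Q[(Q[:,0]>=a)&(Q[:,0]<a+.006)]
        if len(q):print("%.3f y %.4f w %.4f"%(a+.003,q[:,1].mean(),np.ptp(q[:,1])))
    q=Q[(Q[:,0]>.025)];sl=np.polyfit(q[:,0],q[:,1],1)
    print("tip x %.4f"%Q[:,0].max(),"yaw of shank rel x_t %.1f deg, y at x=0 %.4f"%(np.degrees(np.arctan(sl[0])),sl[1]),yang(s),s["eef_pos"])
E
python3 -c "
from held import *
held()"
```

```text
0.007 y -0.0001 w 0.0234
0.013 y 0.0002 w 0.0232
0.019 y 0.0004 w 0.0050
0.025 y 0.0004 w 0.0049
0.031 y 0.0004 w 0.0049
0.037 y 0.0004 w 0.0052
0.043 y 0.0005 w 0.0052
0.049 y 0.0005 w 0.0056
0.055 y 0.0005 w 0.0055
0.061 y 0.0005 w 0.0055
0.067 y 0.0006 w 0.0049
0.073 y 0.0006 w 0.0049
0.079 y 0.0006 w 0.0039
tip x 0.0772 yaw of shank rel x_t 0.2 deg, y at x=0 0.0003 12.23794367284119 [ 0.5686673  -0.29437159  0.04187714]
```

The pin is held straight, with its tip 77–78 mm ahead of the TCP and 0.4 mm off axis. Moving to the pre-insert pose.

```bash
python3 -c "
from h import *
go([.609,-.0703,.135],18.9)"
```

```text
yang 12.2 J6 44.4 row: 0.2115 0.0858 -0.0901 yaw -6.7
```

```bash
python3 -m handwheel '0 0 -0.055 0;0.04 0.02 -0.09 -2;0.09 0.04 -0.09 -4;0.14 0.06 -0.09 -6.7;0.17 0.075 -0.09 -6.7'>/dev/null; python3 -m handwheel '0.02 0.005 0 0;0.0415 0.011 0 0;0.0415 0.011 0 0;0.0415 0.011 0 0;0.0415 0.011 0 0';python3 -c "
from h import *
go([.609,-.0703,.105],18.9)"
```

```text
time: 25.85
eef_pos: [0.6023, -0.0703, 0.1296]
eef_rot: [0.0, 0.582, 0.813, -0.0]
force: [-0.6, 0.7, -1.1]
grip_width: 0.156
grip_force: 48.9
yang 18.8 J6 58.2 row: -0.0021 0.0063 0.0246 yaw -0.1
```

```bash
python3 -m handwheel '-0.002 0.006 0.01 -0.1;-0.002 0.006 0.02 -0.1;-0.002 0.006 0.0245 -0.1;-0.002 0.006 0.0245 -0.1;-0.002 0.006 0.0245 -0.1';cat > rel.py <<'E'
from h import *
c=env.get_calibration("wrist");s=env.sense();im,d=env.get_image("wrist");M=rot(s["eef_rot"]);np.savez("pics/wr.npz",im=im,d=d,**c)
g=cv2.cvtColor(im,cv2.COLOR_RGB2GRAY).astype(np.float32)
def rect(h,x0,x1,n,y=.03,m=241):
    X,Y=np.meshgrid(np.linspace(x0,x1,n),np.linspace(-y,y,m),indexing="ij")
    W=s["eef_pos"]+X[...,None]*M[:,0]+Y[...,None]*M[:,1];W[...,2]=h
    q=(W-c["xyz"])@rot(c["orientation"])
    return cv2.remap(g,(c["fx"]*q[...,0]/q[...,2]+c["cx"]).astype(np.float32),(c["fy"]*q[...,1]/q[...,2]+c["cy"]).astype(np.float32),1)
# axle-end centre hole, slot ring phase about it
C=np.array([.5724,.0366])
u,v=map(int,proj(c,[*C,.14]));p=g[v-9:v+10,u-9:u+10];k=(p<(p.min()+np.median(p))/2).astype(np.uint8);n,l,st,ce=cv2.connectedComponentsWithStats(k)
i=1+np.argmin([abs(ce[j]-9).sum() for j in range(1,n)]);w=ray(c,u-9+ce[i][0],v-9+ce[i][1],.14);print("axle",w.round(4),st[i,4],"in tool",((w-s["eef_pos"])@M).round(4),"yang",yang(s),s["eef_pos"].round(4))
C=w[:2];a=np.radians(np.arange(360))
for r in(.0185,.0195,.0205):
    uv=np.array([proj(c,[C[0]+r*np.cos(t),C[1]+r*np.sin(t),.132]) for t in a],np.float32)
    q=cv2.remap(g,uv[:,0].reshape(1,-1),uv[:,1].reshape(1,-1),1).ravel()
    f=np.sum(q*np.exp(-6j*a));print("slots %.1f"%((np.degrees(-np.angle(-f))/6)%60),abs(f)/360)
E
python3 rel.py; python3 -c "
from held import *
held()"
```

```text
time: 26.48
eef_pos: [0.6088, -0.0691, 0.1053]
eef_rot: [0.0, 0.58, 0.814, 0.0]
force: [-0.6, -0.1, -0.3]
grip_width: 0.15
grip_force: 48.9
axle [0.5723 0.0362 0.14  ] 162 in tool [ 1.114e-01 -1.000e-04 -3.470e-02] yang 19.03963095017661 [ 0.6088 -0.0691  0.1053]
slots 48.5 10.907744543381385
slots 48.5 12.55759243181949
slots 48.7 13.753761952034655
0.007 y -0.0002 w 0.0238
0.013 y 0.0006 w 0.0232
0.019 y 0.0004 w 0.0050
0.025 y 0.0004 w 0.0049
0.031 y 0.0001 w 0.0236
0.037 y 0.0000 w 0.0239
0.043 y -0.0001 w 0.0237
0.049 y 0.0001 w 0.0238
0.055 y 0.0000 w 0.0239
0.061 y -0.0001 w 0.0236
0.067 y 0.0001 w 0.0237
0.073 y -0.0001 w 0.0238
0.079 y -0.0000 w 0.0238
0.085 y 0.0001 w 0.0239
0.091 y -0.0001 w 0.0237
0.097 y 0.0001 w 0.0240
tip x 0.1000 yaw of shank rel x_t -0.0 deg, y at x=0 0.0000 19.038774763425387 [ 0.60893964 -0.0691394   0.10555713]
```

Axle and pin agree within about 0.5 mm laterally, and the slot is at 48.6° (mod 60) with the tool along 109.0°. I'll advance gently while watching the force.

```bash
python3 -m handwheel '0.004 -0.0005 0.0003 0.1;0.008 -0.0005 0.0003 0.1;0.011 -0.0005 0.0003 0.1;0.013 -0.0005 0.0003 0.1;0.015 -0.0005 0.0003 0.1';python3 -m handwheel '0.002 0 0 0;0.004 0 0 0;0.006 0 0 0;0.008 0 0 0;0.01 0 0 0'
```

```text
time: 27.2
eef_pos: [0.6033, -0.0549, 0.1048]
eef_rot: [0.0, 0.581, 0.814, 0.0]
force: [0.5, -0.1, -0.6]
grip_width: 0.151
grip_force: 48.9
time: 27.82
eef_pos: [0.6, -0.0455, 0.1048]
eef_rot: [-0.0, 0.581, 0.814, -0.0]
force: [-0.5, -0.1, -1.5]
grip_width: 0.152
grip_force: 48.9
```

```bash
python3 -m handwheel '0.004 0 0 0;0.008 0 0 0;0.012 0 0 0;0.016 0 0 0;0.02 0 0 0';python3 -m handwheel '0.004 0 0 0;0.008 0 0 0;0.012 0 0 0;0.016 0 0 0;0.02 0 0 0';python3 -m handwheel '0.002 0 0 0;0.004 0 0 0;0.006 0 0 0;0.007 0 0 0;0.007 0 0 0'; python3 rel.py
```

```text
time: 28.45
eef_pos: [0.5935, -0.0264, 0.1048]
eef_rot: [-0.0, 0.581, 0.814, -0.0]
force: [0.3, 0.1, 0.2]
grip_width: 0.153
grip_force: 48.9
time: 29.08
eef_pos: [0.587, -0.0075, 0.1048]
eef_rot: [0.0, 0.581, 0.814, 0.0]
force: [0.4, -0.6, -0.5]
grip_width: 0.149
grip_force: 48.9
time: 29.7
eef_pos: [0.5848, -0.0012, 0.1048]
eef_rot: [-0.0, 0.581, 0.814, -0.0]
force: [0.4, -0.3, -0.3]
grip_width: 0.151
grip_force: 48.9
axle [0.5722 0.0357 0.14  ] 83 in tool [ 0.039   0.     -0.0352] yang 18.93556792573693 [ 0.5848 -0.0012  0.1048]
slots 50.4 11.864875546150385
slots 49.2 14.0685904584848
slots 50.1 15.127834175927372
```

```bash
python3 -m handwheel '0.0005 0 0 0;0.001 0 0 0;0.0015 0 0 0;0.002 0 0 0;0.0025 0 0 0';for i in 1 2; do python3 -m handwheel '0.0002 0 0 0;0.0004 0 0 0;0.0006 0 0 0;0.0008 0 0 0;0.0008 0 0 0' | grep -E "pos|^force"; done
```

```text
time: 30.38
eef_pos: [0.584, 0.0012, 0.1048]
eef_rot: [0.0, 0.581, 0.814, 0.0]
force: [-0.4, -0.2, -0.4]
grip_width: 0.148
grip_force: 48.9
eef_pos: [0.5838, 0.002, 0.1048]
force: [-0.6, -0.3, -0.5]
eef_pos: [0.5835, 0.0026, 0.1048]
force: [0.3, -0.5, -0.4]
```

```bash
for i in 1 2 3; do python3 -m handwheel '0.0001 0 0 0;0.0002 0 0 0;0.0003 0 0 0;0.0004 0 0 0;0.0005 0 0 0' | grep -E "pos|^force"; done
```

```text
eef_pos: [0.5835, 0.0029, 0.1049]
force: [0.4, -0.8, -0.4]
eef_pos: [0.5833, 0.0033, 0.1049]
force: [1.0, -2.4, -1.0]
eef_pos: [0.5832, 0.0037, 0.1049]
force: [0.6, -5.6, -0.1]
```

It bedded, with contact force rising to 5.6 N at the expected depth. Releasing and lifting clear.

```bash
python3 -m handwheel '0 0 0 0;0 0 0 0;0 0 0 0;0 0 0 0;0 0 0 0' 0.5;python3 -m handwheel '0 0 -0.01 0;0 0 -0.03 0;0 0 -0.06 0;0 0 -0.09 0;0 0 -0.12 0';python3 -m handwheel '-0.03 0 0 0;-0.03 0 0 0;-0.03 0 0 0;-0.03 0 0 0;-0.03 0 0 0'>/dev/null; python3 - <<'E'
from h import *
c=env.get_calibration("wrist");s=env.sense();im,d=env.get_image("wrist");np.savez("pics/wf.npz",im=im,d=d,**c)
C=np.array([.5723,.0364]);dr=np.array([-.324,.946]);nr=np.array([dr[1],-dr[0]])
# height map along pin line from depth: median of z at lateral within 2mm, and either side at 12 mm
v,u=np.mgrid[0:400,0:640];P=np.stack([(u-c["cx"])/c["fx"]*d,(v-c["cy"])/c["fy"]*d,d],-1)@rot(c["orientation"]).T+c["xyz"]
Q=P[...,:2]-C;t=Q@dr;l=Q@nr
for a in range(-58,60,4):
    k=(d>0)&(t*1000>=a)&(t*1000<a+4)
    print(a,[ (round(float(np.percentile(P[k&(l*1000>=b)&(l*1000<b+4),2],80))*1000) if (k&(l*1000>=b)&(l*1000<b+4)).any() else None) for b in(-14,-10,-6,-2,2,6,10)])
E
```

```text
time: 34.12
eef_pos: [0.5829, 0.0043, 0.1047]
eef_rot: [-0.0, 0.581, 0.814, 0.0]
force: [0.1, -0.1, 0.9]
grip_width: 0.501
grip_force: 0.0
time: 34.75
eef_pos: [0.5831, 0.0041, 0.2268]
eef_rot: [0.0, 0.581, 0.814, 0.0]
force: [1.0, 0.0, -0.4]
grip_width: 0.5
grip_force: 0.0
-58 [319, 319, 320, 320, 320, 319, 319]
-54 [327, 329, 329, 329, 329, 329, 327]
-50 [332, 69, 67, 67, 67, 67, 332]
-46 [337, 337, 127, 128, 127, 337, 337]
-42 [68, 127, 128, 128, 129, 127, 77]
-38 [67, 128, 128, None, 129, 127, 78]
-34 [97, 128, 128, None, 129, 127, 97]
-30 [98, 127, 129, 129, 129, 126, 97]
-26 [131, 131, 129, 129, 128, 131, 131]
-22 [131, 131, 131, 129, 131, 132, 131]
-18 [131, 131, 131, 138, 133, 132, 132]
-14 [131, 139, 139, 140, 139, 139, 131]
-10 [139, 140, 140, 140, 140, 140, 139]
-6 [139, 140, 139, 140, 140, 140, 139]
-2 [139, 140, 140, 140, 140, 140, 140]
2 [140, 140, 140, 140, 140, 140, 139]
6 [139, 140, 140, 140, 140, 140, 138]
10 [132, 139, 139, 140, 139, 140, 132]
14 [132, 131, 138, 139, 137, 131, 132]
18 [132, 131, 131, 130, 131, 131, 131]
22 [130, 131, 130, 130, 130, 131, 131]
26 [98, 98, 129, 130, 98, 98, 98]
30 [98, 98, 129, 130, 98, 97, 97]
34 [68, 68, 129, 130, 80, 78, 78]
38 [68, 68, 129, 130, 79, 78, 79]
42 [68, 68, 69, 67, 78, 79, 79]
46 [68, 67, 68, 68, 77, 79, 78]
50 [68, 68, 68, 68, 77, 79, 79]
54 [68, 67, 68, 69, 74, 79, 79]
58 [68, 68, 67, 68, 68, 78, 79]
```

The height map shows the pin level right through the axle. Its tip is 42 mm out on the far side, and the eye lies against the near flat from -23 to -45 mm. The robot is clear.

```bash
python3 -c "
from station import env
print(env.finish_job())"
```

```text
the job is handed in; nothing more can be done
None
```

I handed the job in at about 35 s: the nut bit at 35–40° clockwise and stopped at 55.8° with a slot in line with the cross hole, and the larger pin is through with its eye bedded on the nut (5.6 N contact), after one missed grasp that barely moved it.

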